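# Run a bent piton round a locker's lid seam, then lock it

### The job

Run the steel locker's lid seam clear and lock it: pick up the bent piton from its wooden cradle, put its point well into the seam at the near left corner (near and left as the robot sees it) and draw it slowly (under 10 cm a second) and lightly along the near side to the near right corner and on along the right side to the far right corner, without lifting it out of the seam on the way. Then lay the piton flat back in the cradle as it was and turn the brass cam lock on the lid clockwise to its stop, so that its bar lies in line with the two raised ridges. Leave the snow picket, carabiner and headlamp shell where they are.

Things in the scene. Friction and masses are not known exactly. Their poses are not given: they have to be found in the camera images.
- piton: Loose rusted pin piton, 0.13-0.25 kg: a level bar along x (-56 to 90 mm), 12 mm wide (y), 18 high; origin on its underside. At x = 85 the point is bent straight down to z = -60 mm: 12 mm thick to z = -36, then 7 mm, round-ended. Eye ring at the -x end (x -95 to -51, z -10 to 34). Balances within 15 mm of the origin; grip there from above, across y. At start its axes are about along the cradle's.
- piton_tip (a point): Lowest end of the piton's point, at (85, 0, -60) mm in the piton's frame, axes as the piton's.
- cradle: Fixed wooden cradle holding the piton; origin mid underside. Base 100 x 72 x 12 mm. Two uprights at x = -38 and 38 mm, 14 mm thick, 60 wide (y), flat tops at z = 85 mm with 6 mm high lips at either end, 40 mm apart. The 62 mm gap between the uprights is open down to the base for the fingers. The piton lies in it with its origin at about (0, 0, 85) mm.
- locker: Fixed small steel locker on its back, 150 x 200 x 90 mm (x, y, z), origin mid underside; x to its far, hinged side (two knuckles), y to its left seen from the robot. On top: rim 11 mm wide, then the seam, an open groove 14 mm wide, 12 deep, all round the lid panel (100 x 150 mm, level with the rim, z = 90). Two brass ridges on the lid, 3 mm high, in line along y through its middle, mark locked.
- seam_start (a point): Near left corner of the seam: on the groove's centre line, at the height of the rim (the groove floor is 12 mm lower). Axes as the locker's. In the locker frame (-57, 82, 90) mm.
- seam_corner (a point): Near right corner of the seam, on the groove's centre line at rim height; 164 mm from seam_start along the locker's -y. Axes as the locker's.
- seam_end (a point): Far right corner of the seam, on the groove's centre line at rim height; 114 mm from seam_corner along the locker's +x. Axes as the locker's.
- lock_grip (a point): Point to grip the cam lock's bar: on its turning axis, 24 mm above the lid at the lid's middle. The bar is 64 mm long (this point's x), 14 mm wide (its y), from 8 to 34 mm above the lid, over a brass disc 48 mm across and 6 mm high; the point turns with the bar.
- camlock (a joint): Turn of the cam lock, rad, growing clockwise seen from above. 0: bar along the locker's x. 1.57 (end stop): bar along the locker's y, in line with the ridges, locked. Starts at 0 to 0.35. Light friction (about 0.08 N m) holds it where it is left; no spring.
- picket: Loose bystander: dull aluminium snow picket stub, T section 150 x 44 x 38 mm, origin at the middle of its underside, x along it.
- carabiner: Loose bystander: cobalt-blue locking carabiner lying flat, 108 x 74 x 18 mm, origin under its middle.
- headlamp: Loose bystander: cracked amber plastic headlamp shell, round, 72 mm across, 46 mm high, origin under its middle.
Mind the look-alikes: they are no part of the job. There is more than one size of the piton; the job needs the smallest. What is shaped like the cradle but green is not meant.

How it is judged:
On the way, in this order (a step that is already met when the one before it is completed fails the run):
1. the point is in the seam at the near left corner (x of piton_tip in the frame of seam_start between -0.009 and 0.009 m and y of piton_tip in the frame of seam_start between -0.009 and 0.009 m and z of piton_tip in the frame of seam_start between -0.016 and -0.003 m), for 0.1 s.
2. the point is in the seam, half way along the near side (x of piton_tip in the frame of seam_start between -0.009 and 0.009 m and y of piton_tip in the frame of seam_start between -0.097 and -0.067 m and z of piton_tip in the frame of seam_start between -0.016 and -0.003 m), for 0.05 s.
3. the point is in the seam at the near right corner (x of piton_tip in the frame of seam_corner between -0.009 and 0.009 m and y of piton_tip in the frame of seam_corner between -0.009 and 0.009 m and z of piton_tip in the frame of seam_corner between -0.016 and -0.003 m), for 0.05 s.
4. the point is in the seam, half way along the right side (x of piton_tip in the frame of seam_corner between 0.042 and 0.072 m and y of piton_tip in the frame of seam_corner between -0.009 and 0.009 m and z of piton_tip in the frame of seam_corner between -0.016 and -0.003 m), for 0.05 s.
5. the point is in the seam at the far right corner (x of piton_tip in the frame of seam_end between -0.009 and 0.009 m and y of piton_tip in the frame of seam_end between -0.009 and 0.009 m and z of piton_tip in the frame of seam_end between -0.016 and -0.003 m), for 0.05 s.
6. the piton lies level in the cradle, let go (z of piton in the frame of cradle between 0.079 and 0.093 m and x of piton in the frame of cradle between -0.03 and 0.03 m and y of piton in the frame of cradle between -0.03 and 0.03 m and angle between piton's own z axis and vertical below 0.15 rad and linear speed of piton below 0.03 m/s and contact force between the fingers and piton below 0.05 N), for 0.2 s.
7. the cam lock is turned to within 0.15 rad of its stop (value of joint camlock above 1.42 rad), for 0.1 s.
At the end, for the whole second after the job is handed in: The piton lies at rest and level (within 0.15 rad) on the cradle's uprights (its origin within 30 mm of the cradle's axis in x and y and 79 to 93 mm above the cradle's underside), released, and the cam lock stands within 0.15 rad of its locked stop (all of step 6 and value of joint camlock above 1.42 rad and velocity of joint camlock between -0.1 and 0.1 rad/s); the robot touches nothing.
It fails at once if the point is lifted out of the seam part way (it is 3 to 20 mm above the rim over the seam, more than 15 mm from the run's two ends) ((x of piton_tip in the frame of seam_start between -0.012 and 0.012 m and y of piton_tip in the frame of seam_start between -0.164 and -0.015 m and z of piton_tip in the frame of seam_start between 0.003 and 0.02 m) or (x of piton_tip in the frame of seam_corner between 0 and 0.099 m and y of piton_tip in the frame of seam_corner between -0.012 and 0.012 m and z of piton_tip in the frame of seam_corner between 0.003 and 0.02 m)).
It fails at once if the piton moves faster than 0.12 m/s while its point is in the seam, more than 15 mm from the run's two ends (((x of piton_tip in the frame of seam_start between -0.01 and 0.01 m and y of piton_tip in the frame of seam_start between -0.164 and -0.015 m and z of piton_tip in the frame of seam_start between -0.016 and -0.001 m) or (x of piton_tip in the frame of seam_corner between 0 and 0.099 m and y of piton_tip in the frame of seam_corner between -0.01 and 0.01 m and z of piton_tip in the frame of seam_corner between -0.016 and -0.001 m)) and linear speed of piton above 0.12 m/s).
It fails at once if the piton presses on the locker with more than 40 N (contact force between piton and locker above 40 N).
It fails at once if the picket, carabiner or headlamp shell is moved by more than 20 mm (distance of any of picket, carabiner, headlamp from where it was at the start of the episode above 0.02 m).
It also fails if it takes over 72 s, if anything falls off the work surface, if the arm or the gripper's body presses on something with over 40 N, if the wrist force passes 120 N, or if a joint passes its speed limit or range.

### The arm

A 6-joint arm with a two-finger parallel gripper is mounted at the origin on the work surface. World frame = base frame: x ahead of the robot, y to its left, z up, the work surface at z = 0. Lengths are in m, angles in rad, forces in N, time in s.
With the tool pointing down it reaches from about 0.3 to 0.775 m from the base axis. Payload 14.6 kg.
Tool frame: the origin (TCP) lies at the very end of the fingers, on their centre line; the grasp point (between the pads) lies 19 mm behind it; z points along the fingers, y is the line along which they close (so a half turn about z gives the same grasp; the last joint's range is limited). The gripper opens to 85 mm and grips with 20 to 120 N. Pads are 22 mm wide; open, the fingers measure 114 mm over their backs; the gripper's body (76 mm by 85 mm) begins 54 mm behind the grasp point. The pads swing forward as they close: fully open they stand 13 mm farther back than shut.
Start: joints at [1.221, 0.3, 1.521, -0, 1.321, -0.067], TCP at [0.153, 0.528, 0.231] pointing down, gripper open.
Joint ranges: [-3.03, 3.03], [-0.79, 2.21], [0.23, 2.52], [-1.04, 4.18], [0, 3.07], [-2.55, 2.55]. Speed limits (rad/s): [2.22, 2.22, 2.57, 3.14, 3.14, 3.14].

### API

Orientations are given as [roll, pitch, yaw] about the fixed x, y, z axes, in that order (R = Rz(yaw) Ry(pitch) Rx(roll)).
In Python, from plant import arm gives the robot as it stands.
- The arm moves only by the shell command python3 -m jog 'ROWS' [FORCE]. ROWS is JSON, a list of rows, each a list of 5 numbers: the closure, from 0 (fully open) to 1 (shut), then the shift along the tool's x, y, z each as a share of 3 cm, from -1 to 1, then the turn about the tool's z as a share of 0.12 rad, from -1 to 1. A call has 1 to 20 rows; each row shifts and turns the commanded pose from where the row before left it, along the tool's axes as they then stand; what a row does not reach is not made up. A row lasts 1/12 s, in which the tool goes at most 41.7 mm and 7.16 degrees, less where a joint would pass 70% of its speed; a pose out of reach is approached as far as the arm can. A call with a number of a shift or a turn outside -1 to 1 is refused whole. A call with a gripper value outside its range is refused whole. The fingers move at their own pace and stop on an object; FORCE is the grip in N (left out, the last holds). Time passes only in rows, so rows that do not move let the fingers close. It gives the time, the measured TCP pose, the force, the opening and the grip force at its end, in the units of the state.
- arm.read_state(): the state, without advancing time (a new reading comes with each control period).
- arm.grab_frame(name): name is "scene" or "side" or "wrist"; returns the picture (480x640x3 uint8, red, green, blue); there is no depth.
- arm.camera_params(name): a dict with "fov_y" (degrees; the focal length in pixels is half the picture's height over the tangent of half this angle, whatever the lens; pixels are square), "cx", "cy" (the principal point, pixels), "D" ([k1, k2, p1, p2, k3] as OpenCV has them; the pictures are not rectified), "rvec" (rotation vector, rad) and "tvec" (3), from world to camera coordinates, as OpenCV has them. Camera axes: x right, y down, z forward; pixel columns grow to the right and rows downward; lengths in m; the calibration is good to about 2 mm. A picture is of the moment at which its call begins: read the wrist's pose just before it. camera_params takes no time and is no camera call; for the wrist camera it gives the pose at the moment of the call.
- arm.sign_off(): hands the job in; it is judged then, once.
The state is a dict: "time": time; "joint_positions": joint angles; "joint_velocities": joint speeds; "effort": joint torques, N m; "eef_pos": TCP position; "tool_rot": TCP orientation; "contact_force": force on the tool from outside, world axes, zero at the start; "moment": the same for the moment, N m; "opening": opening from 0.0 (shut) to 1.0 (fully open); "grasp_force": force on a finger pad.
Only numpy, scipy, OpenCV 4.12 (cv2) and the standard library are available. Lean on these libraries where they do the work, as an engineer would, in place of code of your own. Each camera call takes 0.05 s, during which the arm holds its last target. There are 200 camera calls.

## Working session

There is one attempt and no reset: what is moved stays moved. The work goes in short steps, Python scripts to look and compute and a shell command to move; the robot and the scene stay as the last step left them, time stands still between calls to the robot, and variables do not carry over. Pictures are saved under pics/ and viewed, at most 10 in all, crops included, and the job is handed in when it is done.

```bash
mkdir -p pics; cat > h.py <<'E'
import numpy as np, cv2
from plant import arm
def cam(n):
    p=arm.camera_params(n); f=240/np.tan(np.radians(p["fov_y"])/2)
    K=np.array([[f,0,p["cx"]],[0,f,p["cy"]],[0,0,1.]])
    return K,np.array(p["D"],float),np.array(p["rvec"],float),np.array(p["tvec"],float)
def ray(c,uv):
    K,D,r,t=c; R=cv2.Rodrigues(r)[0]
    q=cv2.undistortPoints(np.array([[uv]],float),K,D)[0,0]
    d=R.T@np.array([q[0],q[1],1]); return -R.T@t, d/np.linalg.norm(d)
def onz(c,uv,z):
    o,d=ray(c,uv); return o+d*(z-o[2])/d[2]
def tri(c1,u1,c2,u2):
    A=[];b=[]
    for c,u in((c1,u1),(c2,u2)):
        o,d=ray(c,u);P=np.eye(3)-np.outer(d,d);A.append(P);b.append(P@o)
    p=np.linalg.solve(A[0]+A[1],b[0]+b[1]); 
    gap=[np.linalg.norm(A[i]@p-b[i]) for i in(0,1)]
    return p,sum(gap)
def proj(c,P): return cv2.projectPoints(np.array(P,float).reshape(-1,3),c[2],c[3],c[0],c[1])[0].reshape(-1,2)
def shot(n,name):
    c=cam(n);im=arm.grab_frame(n);cv2.imwrite(f"pics/{name}.png",im[...,::-1]);np.savez(f"pics/{name}.npz",im=im,K=c[0],D=c[1],r=c[2],t=c[3]);return c,im
def load(name):
    z=np.load(f"pics/{name}.npz");return (z["K"],z["D"],z["r"],z["t"]),z["im"]
E
python3 - <<'E'
from h import *
for n in("scene","side","wrist"):
    c,_=shot(n,n+"0");R=cv2.Rodrigues(c[2])[0];print(n,c[0][0,0],-R.T@c[3],R[2])
print(arm.read_state())
E
```

```text
scene 443.2237012422827 [0.90995011 0.6200423  1.0644947 ] [-0.31094919 -0.49287241 -0.81264223]
side 578.6559326360541 [-0.07830424 -0.74349545  1.28795754] [ 0.39794973  0.49860546 -0.77008351]
wrist 356.8532715157372 [0.07328731 0.55068751 0.37348758] [ 0.30993111 -0.09075498 -0.94641758]
{'time': 0.15, 'joint_positions': array([ 1.22139169e+00,  3.00322108e-01,  1.52146747e+00,  2.50508217e-06,
        1.32072353e+00, -6.66059385e-02]), 'joint_velocities': array([ 5.27846729e-05, -2.96662811e-03, -2.10630519e-03, -1.08471483e-03,
       -1.14159777e-03, -9.27444906e-04]), 'effort': array([ 5.68394971e-04, -5.43656301e+01, -3.61889434e+01, -4.96403652e-05,
        3.03884393e-03, -1.50401138e-05]), 'eef_pos': array([0.15341263, 0.52796731, 0.23085112]), 'tool_rot': array([-3.14067440e+00, -6.36834012e-05,  2.85879331e+00]), 'contact_force': array([ 0.19175707, -0.04380274, -0.18697601]), 'moment': array([ 0.04266179, -0.06181447, -0.0331629 ]), 'grasp_force': 0.0, 'opening': 1.0015607562270166}
```

View pics/scene0.png

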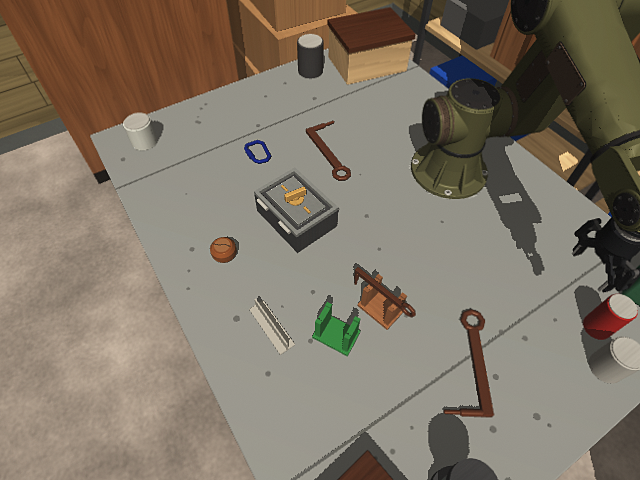

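View pics/side0.png

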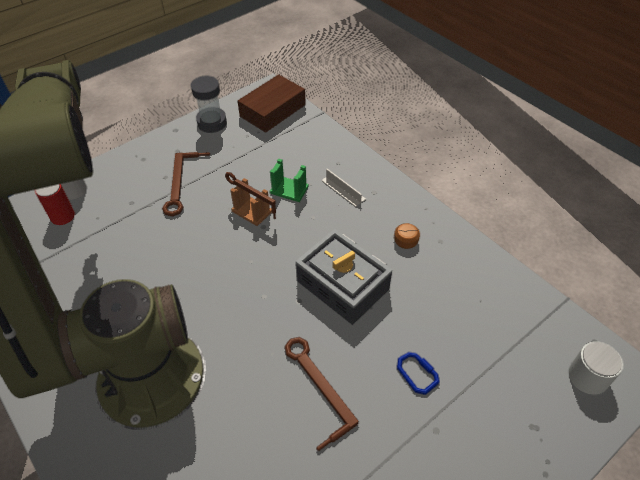

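Scene view: the candidates for the piton are the one in the brown cradle at (385,290), a large one at (328,150) and another at (478,365). The one in the cradle is the smallest. The wooden cradle is at (383,305); the green one at (337,330) is the decoy. The locker is at (297,207). Side view: piton (252,190), locker (343,275). Next I measure roughly and make the close crop.

```bash
python3 - <<'E'
from h import *
a,ia=load("scene0");b,ib=load("side0")
for n,u,v in [("ring",(408,310),(232,178)),("bend",(357,268),(273,202)),("lockctr",(295,193),(344,258)),("ring big1",(341,173),(297,348)),("ring big2",(472,320),(173,208)),("headlamp",(224,247),(407,232)),("picket",(270,325),(344,187))]:
    print(n,tri(a,u,b,v))
# big pitons elbow lengths on plane
for u in [(341,173),(311,131),(472,320),(487,412)]: print(onz(a,u,0.01))
# rim corners rough
for u in [(294,172),(338,211),(299,247),(255,203)]:print("rim scene",onz(a,u,0.09))
for u in [(297,265),(336,235),(390,270),(352,305)]:print("rim side",onz(b,u,0.09))
s=cv2.resize(ia[245:360,300:430],None,fx=3,fy=3,interpolation=cv2.INTER_CUBIC)
t=cv2.resize(ib[160:230,215:295],None,fx=5,fy=5,interpolation=cv2.INTER_CUBIC)
h=max(s.shape[0],t.shape[0]);w=s.shape[1]+t.shape[1]
o=np.zeros((h,w,3),np.uint8);o[:s.shape[0],:s.shape[1]]=s;o[:t.shape[0],s.shape[1]:]=t
print(o.shape);cv2.imwrite("pics/crop1.png",o[...,::-1])
E
```

```text
ring (array([0.47670469, 0.34724114, 0.09567812]), np.float64(0.0058769794367695034))
bend (array([0.51191631, 0.19026326, 0.0992543 ]), np.float64(0.0009316970094172775))
lockctr (array([ 0.52602111, -0.09364694,  0.11720861]), np.float64(0.002610923253635846))
ring big1 (array([ 0.3118818 , -0.16927149,  0.00818695]), np.float64(0.0013602889838909091))
ring big2 (array([0.31345837, 0.43362549, 0.00734779]), np.float64(0.0020071644108615493))
headlamp (array([ 0.76211721, -0.0915787 ,  0.03599263]), np.float64(0.00597125653623241))
picket (array([0.76011933, 0.17082788, 0.01091747]), np.float64(0.0014430050071057026))
[ 0.31235312 -0.16752552  0.01      ]
[ 0.28932223 -0.38818594  0.01      ]
[0.31403331 0.43462943 0.01      ]
[0.44389107 0.61974955 0.01      ]
rim scene [ 0.47454621 -0.18566444  0.09      ]
rim scene [0.44571981 0.00717477 0.09      ]
rim scene [0.60008962 0.05274887 0.09      ]
rim scene [ 0.62889198 -0.14147911  0.09      ]
rim side [ 0.43346485 -0.019264    0.09      ]
rim side [ 0.5753263  -0.00729124  0.09      ]
rim side [ 0.60628407 -0.18274631  0.09      ]
rim side [ 0.46228493 -0.1997921   0.09      ]
(350, 790, 3)
```

View pics/crop1.png

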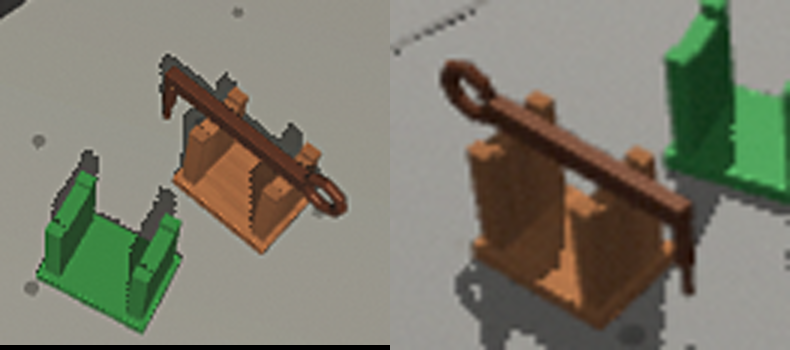

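The crop confirms it: the rusted piton lies in the brown wooden cradle with its bent point at the end away from the ring, which is at crop pixel (325,195) left and (465,88) right. Ring to bend is about 160 mm, so it is the smallest. The green cradle is empty. I'll move over it with the wrist camera.

```bash
python3 -m jog '[[0,0,0,-0.3,1],[0,0,0,-0.3,1],[0,0,0,-0.3,1],[0,0,0,-0.3,1],[0,0,0,-0.3,1],[0,0,0,-0.3,1],[0,0,0,-0.3,1],[0,0,0,-0.2,1],[0,0,0,0,0.9],[0,-0.9,0.75,0,0],[0,-0.9,0.75,0,0],[0,-0.9,0.75,0,0],[0,-0.9,0.75,0,0],[0,-0.9,0.75,0,0],[0,-0.9,0.75,0,0],[0,-0.9,0.75,0,0],[0,-0.9,0.75,0,0],[0,-0.9,0.75,0,0],[0,-0.9,0.75,0,0]]'
python3 -m jog '[[0,-0.6,0.5,0,0],[0,0,0,0,0],[0,0,0,0,0]]'
python3 - <<'E'
from h import *
shot("wrist","w1");print(arm.read_state()["eef_pos"],arm.read_state()["tool_rot"])
E
```

```text
time: 1.73
eef_pos: [0.4331, 0.3124, 0.3002]
tool_rot: [-3.141, 0.0, 1.791]
contact_force: [1.2, 0.8, 0.3]
opening: 1.006
grasp_force: 0.0
time: 1.98
eef_pos: [0.451, 0.2988, 0.2998]
tool_rot: [-3.141, 0.0, 1.789]
contact_force: [-0.2, -0.4, -0.3]
opening: 1.0
grasp_force: 0.0
[0.45038583 0.29944276 0.29998759] [-3.14090765e+00  1.73024207e-05  1.79012585e+00]
```

View pics/w1.png

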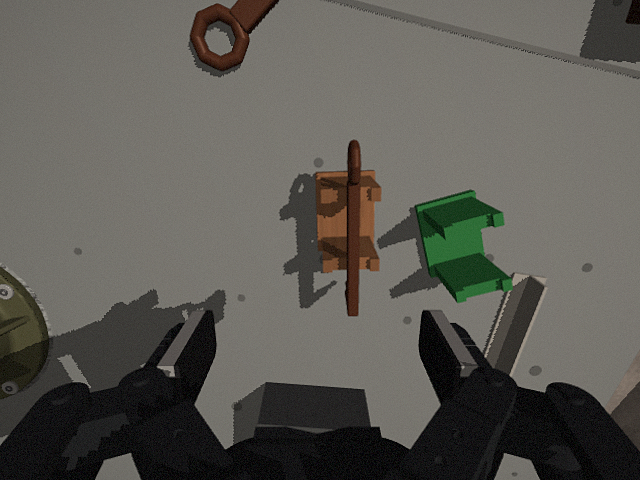

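Wrist view: the piton runs from the ring at (354,145) to the bend at (352,315), on the brown cradle. The green cradle is at (465,245), and the locker is partly hidden at (315,405). I'll take more wrist views for triangulation, of the cradle and of the locker.

```bash
python3 -m jog '[[0,-0.5,0.5,0,0],[0,-0.8,0.3,0,0],[0,-0.8,0,0,0],[0,-0.5,0,0,0],[0,0,0,0,0],[0,0,0,0,0],[0,0,0,0,0]]'
python3 -c "
from h import *
shot('wrist','w2')"
python3 -m jog '[[0,-0.5,0,0,0],[0,-1,0,0,0],[0,-1,0,0,0],[0,-1,0,0,0],[0,-1,0,0,0],[0,-1,0,0,0],[0,-1,0,0,0],[0,-0.5,0,0,0],[0,0,0,0,0],[0,0,0,0,0],[0,0,0,0,0]]'
python3 -c "
from h import *
shot('wrist','w3')"
python3 -m jog '[[0,-0.5,0,0,0],[0,-1,0,0,0],[0,-1,0,0,0],[0,-0.5,0,0,0],[0,0,0,0,0],[0,0,0,0,0],[0,0,0,0,0]]'
python3 -c "
from h import *
shot('wrist','w4')
a=[load('w%d'%i)[1] for i in (2,3,4)]
o=np.hstack([cv2.resize(x,(400,300),interpolation=cv2.INTER_AREA) for x in a[1:]]);o=np.vstack([o,np.hstack([cv2.resize(a[0],(400,300),interpolation=cv2.INTER_AREA),np.zeros((300,400,3),np.uint8)])])
cv2.imwrite('pics/m.png',o[...,::-1])"
```

```text
time: 2.62
eef_pos: [0.4904, 0.2297, 0.3004]
tool_rot: [3.141, -0.0, 1.792]
contact_force: [-0.3, -0.1, -0.0]
opening: 0.996
grasp_force: 0.0
time: 3.58
eef_pos: [0.5367, 0.0249, 0.3002]
tool_rot: [-3.142, -0.0, 1.792]
contact_force: [0.1, 0.3, -0.4]
opening: 1.0
grasp_force: 0.0
time: 4.22
eef_pos: [0.5564, -0.0629, 0.3003]
tool_rot: [3.142, -0.0, 1.792]
contact_force: [-0.3, 0.6, -0.2]
opening: 1.0
grasp_force: 0.0
```

View pics/m.png

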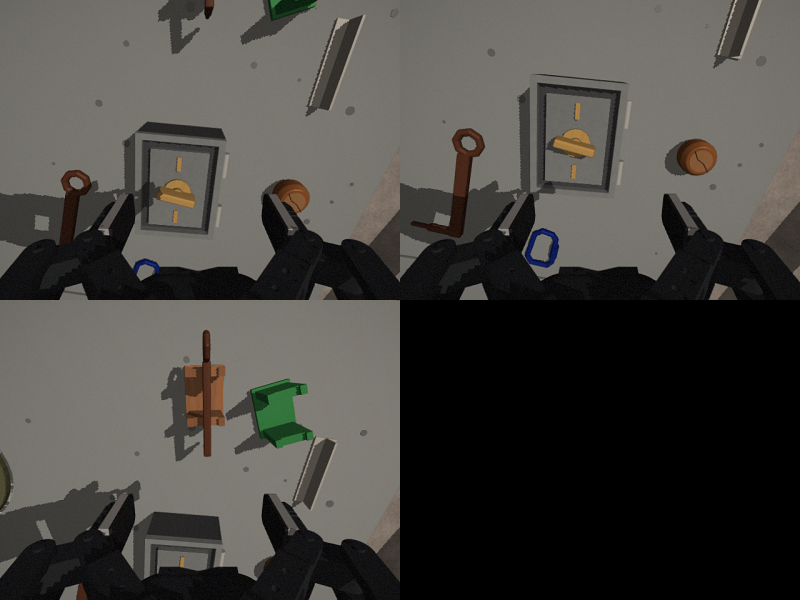

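Wrist views 3 and 4: the locker with its lid, dark seam and brass bar at about (290,300) and (920-640=290,210) in full-size pixels, the two ridges above and below the bar, and the hinge knuckles on the right (far) side. In view 2 the piton is at (331,90–250). The locker's left is at the top of the picture.

```bash
python3 - <<'E'
from h import *
def brass(im):
    h=cv2.cvtColor(im,cv2.COLOR_RGB2HSV);return cv2.inRange(h,(14,100,90),(28,255,255))
C={}
for n in("w3","w4"):
    c,im=load(n);m=brass(im);k,l,s,ce=cv2.connectedComponentsWithStats(m)
    print(n,[(s[i].tolist(),ce[i].round(1).tolist()) for i in range(1,k) if s[i,4]>60])
    g=cv2.cvtColor(im,cv2.COLOR_RGB2GRAY)
    x=290;y={"w3":330,"w4":240}[n];print(y,g[y,205:380].tolist())
    x=250;print(g[(180 if n=="w3" else 100):(400 if n=="w3" else 330),x].tolist())
for n in("w1","w2"):
    c,im=load(n);h=cv2.cvtColor(im,cv2.COLOR_RGB2HSV)
    print(n,[(y,h[y,335:375].tolist()) for y in ((200,) if n=="w1" else ())])
    m=cv2.inRange(h,(0,80,30),(14,255,255));k,l,s,ce=cv2.connectedComponentsWithStats(m);print([s[i].tolist() for i in range(1,k) if s[i,4]>300])
E
```

```text
w3 [([282, 251, 9, 24, 172], [286.2, 262.6]), ([256, 287, 56, 46, 1793], [284.5, 309.7]), ([277, 336, 8, 21, 130], [280.2, 345.8])]
330 [4, 24, 9, 9, 20, 16, 22, 17, 2, 10, 53, 60, 61, 59, 57, 61, 55, 57, 52, 58, 53, 35, 33, 26, 24, 24, 33, 44, 47, 36, 40, 32, 7, 68, 63, 90, 112, 110, 109, 103, 106, 109, 104, 109, 105, 108, 108, 106, 110, 108, 102, 108, 107, 108, 108, 107, 104, 107, 105, 103, 107, 106, 108, 103, 111, 109, 110, 111, 106, 108, 109, 107, 107, 103, 107, 106, 103, 105, 107, 105, 104, 106, 109, 107, 104, 107, 105, 102, 95, 96, 91, 99, 101, 109, 116, 120, 132, 133, 134, 130, 133, 130, 133, 128, 118, 98, 109, 107, 108, 107, 104, 108, 105, 108, 111, 104, 109, 107, 108, 113, 97, 58, 55, 61, 58, 58, 52, 32, 33, 28, 30, 8, 31, 82, 118, 109, 110, 111, 113, 110, 107, 110, 112, 109, 101, 104, 97, 91, 109, 114, 117, 116, 118, 118, 117, 117, 120, 118, 115, 119, 117, 114, 122, 119, 114, 121, 120, 114, 119, 116, 118, 120, 120, 117, 117]
[119, 117, 118, 120, 115, 119, 119, 117, 116, 119, 118, 121, 118, 119, 124, 106, 62, 35, 32, 29, 45, 33, 40, 36, 24, 40, 41, 32, 37, 36, 38, 29, 60, 69
[... 2984 characters left out ...]
7], [14, 157, 60], [10, 158, 66], [14, 165, 65], [12, 144, 69], [13, 159, 64], [13, 175, 64], [12, 181, 62], [12, 150, 68], [11, 137, 54], [16, 255, 11], [13, 162, 44], [6, 174, 63], [5, 132, 79], [8, 156, 72], [8, 152, 77], [8, 168, 70], [11, 165, 74], [10, 148, 76], [10, 176, 77], [9, 148, 76], [10, 141, 74], [8, 162, 74], [12, 149, 111], [11, 151, 142], [12, 152, 134], [13, 155, 130], [11, 149, 132], [12, 144, 136], [12, 147, 132], [12, 149, 115], [11, 144, 103], [11, 154, 101], [13, 163, 83], [12, 144, 92], [13, 149, 123], [12, 151, 118], [11, 152, 121]])]
[[190, 0, 85, 71, 2663], [315, 140, 66, 176, 6286]]
w2 []
[[326, 48, 11, 47, 440], [294, 96, 67, 154, 6539], [122, 453, 18, 27, 316]]
```

```bash
python3 - <<'E'
from h import *
def brass(im):
    h=cv2.cvtColor(im,cv2.COLOR_RGB2HSV);return cv2.inRange(h,(14,100,90),(28,255,255))
c3,i3=load("w3");c4,i4=load("w4")
r1=tri(c3,(286.2,262.6),c4,(283.8,177.2));r2=tri(c3,(280.2,345.8),c4,(277.6,274.0));print("ridges",r1,r2)
d=r1[0]-r2[0];print("mid",(r1[0]+r2[0])/2,"yaw",np.arctan2(-d[0],d[1]))
Q=[]
for c,im,s in((c3,i3,(250,260)),(c4,i4,(250,180))):
    g=cv2.medianBlur(cv2.cvtColor(im,cv2.COLOR_RGB2GRAY),3);m=((g>82)*255).astype(np.uint8)
    m=cv2.morphologyEx(m,cv2.MORPH_OPEN,np.ones((3,3)))
    l=cv2.connectedComponents(m,connectivity=4)[1];mm=(l==l[s[1],s[0]]).astype(np.uint8)
    ct=max(cv2.findContours(mm,cv2.RETR_EXTERNAL,2)[0],key=cv2.contourArea)
    P=np.array([onz(c,p,.09)[:2] for p in ct[:,0].astype(float)],np.float32)
    R=cv2.minAreaRect(P);print("lid",np.round(R[0],4),np.round(R[1],4),R[2]);
    b=cv2.boxPoints(R);b=b[np.argsort(b[:,1]-1e-6*b[:,0])];px=proj(c,np.c_[b,np.full(4,.09)]);Q.append((b,px));print(b.round(4).tolist(),px.round(1).tolist())
    # brass bar
    kk=brass(im);k,l,st,ce=cv2.connectedComponentsWithStats(kk);i=1+np.argmax(st[1:,4])
    ct=max(cv2.findContours((l==i).astype(np.uint8),0,2)[0],key=cv2.contourArea)
    # bar top brighter
    v=im.max(2);top=((l==i)&(v>195)).astype(np.uint8);print("bar V",np.percentile(v[l==i],[5,25,50,75,95]))
for j in range(4):print("lidcorner tri",tri(c3,Q[0][1][j],c4,Q[1][1][j]))
def ends(n,ra,rb):
    c,im=load(n);h=cv2.cvtColor(im,cv2.COLOR_RGB2HSV)
    m=cv2.inRange(h,(0,80,30),(14,255,255));m=m[:,300:400];rows=[np.flatnonzero(m[y])+300 for y in range(480)]
    f=lambda y:(rows[y].min()+rows[y].max())/2
    A=[f(y) for y in range(*ra)];B=[f(y) for y in range(*rb)]
    print(n,A,B,[np.ptp(rows[y]) for y in range(*rb)])
    return c
ends("w1",(140,170),(272,317));ends("w2",(48,95),(212,252))
E
```

```text
ridges (array([ 0.51820058, -0.04256615,  0.09340436]), np.float64(0.00014057100935036077)) (array([ 0.53132689, -0.14536159,  0.09332296]), np.float64(8.879803571352449e-05))
mid [ 0.52476374 -0.09396387  0.09336366] yaw 0.12700616745278248
lid [ 0.5252 -0.0942] [0.0995 0.1501] 7.334127426147461
[[0.48539999127388, -0.17499999701976776], [0.5841000080108643, -0.1623000055551529], [0.46619999408721924, -0.026100000366568565], [0.5648999810218811, -0.013399999588727951]] [[237.3, 357.9], [321.7, 364.4], [240.5, 236.9], [335.6, 245.3]]
bar V [108.  116.  160.  166.  175.4]
lid [ 0.5251 -0.0945] [0.0999 0.1499] 7.247353553771973
[[0.48500001430511475, -0.17509999871253967], [0.5841000080108643, -0.16249999403953552], [0.4661000072956085, -0.026399999856948853], [0.5651999711990356, -0.013799999840557575]] [[231.1, 288.6], [322.0, 296.3], [233.8, 148.1], [337.3, 158.2]]
bar V [109.   127.25 164.   169.   177.  ]
lidcorner tri (array([ 0.48521665, -0.17499651,  0.09013573]), np.float64(0.0004363148628438454))
lidcorner tri (array([ 0.58422965, -0.16299523,  0.08910675]), np.float64(5.9390773768872406e-05))
lidcorner tri (array([ 0.46598307, -0.0265039 ,  0.08899818]), np.float64(0.0002393490786227939))
lidcorner tri (array([ 0.56523415, -0.01397967,  0.08821712]), np.float64(0.00014807782653787074))Traceback (most recent call last):
  File "<stdin>", line 29, in <module>
  File "<stdin>", line 26, in ends
  File "<stdin>", line 25, in <lambda>
    return umr_minimum(a, axis, None, out, keepdims, initial, where)
ValueError: zero-size array to reduction operation minimum which has no identity
```

The locker is at (0.525, -0.094), yaw 0.127. The lid measures 100 x 150 mm and its height triangulates to 0.089. Now the piton.

```bash
python3 - <<'E'
from h import *
D={}
for n,ra,rb in(("w1",(140,170),(272,322)),("w2",(44,94),(212,258))):
    c,im=load(n);h=cv2.cvtColor(im,cv2.COLOR_RGB2HSV)
    m=cv2.inRange(h,(0,80,30),(14,255,255));m[:,:330 if n=="w1" else 315]=0;m[:,375:]=0
    f=lambda y:np.flatnonzero(m[y])
    for r in(ra,rb):
        print(n,[(y,f(y).min(),f(y).max()) for y in range(*r) if len(f(y))>3])
E
```

```text
w1 [(141, np.int64(351), np.int64(357)), (142, np.int64(350), np.int64(357)), (143, np.int64(351), np.int64(358)), (144, np.int64(351), np.int64(358)), (145, np.int64(351), np.int64(358)), (146, np.int64(351), np.int64(358)), (147, np.int64(348), np.int64(359)), (148, np.int64(351), np.int64(359)), (149, np.int64(351), np.int64(359)), (150, np.int64(350), np.int64(359)), (151, np.int64(350), np.int64(359)), (152, np.int64(351), np.int64(359)), (153, np.int64(350), np.int64(359)), (154, np.int64(351), np.int64(359)), (155, np.int64(352), np.int64(359)), (156, np.int64(351), np.int64(359)), (157, np.int64(349), np.int64(359)), (158, np.int64(351), np.int64(359)), (159, np.int64(349), np.int64(359)), (160, np.int64(350), np.int64(360)), (161, np.int64(349), np.int64(360)), (162, np.int64(349), np.int64(360)), (163, np.int64(349), np.int64(360)), (164, np.int64(348), np.int64(360)), (165, np.int64(349), np.int64(360)), (166, np.int64(348), np.int64(360)), (167, np.int64(349), np.int64(359)), (168, np.int64(349), np.int64(359)), (169, np.int64(348), np.int64(359))]
w1 [(272, np.int64(331)
[... 3942 characters left out ...]
31, np.int64(326), np.int64(336)), (232, np.int64(326), np.int64(336)), (233, np.int64(326), np.int64(336)), (234, np.int64(326), np.int64(336)), (235, np.int64(326), np.int64(336)), (236, np.int64(326), np.int64(336)), (237, np.int64(326), np.int64(336)), (238, np.int64(327), np.int64(336)), (239, np.int64(327), np.int64(336)), (240, np.int64(326), np.int64(336)), (241, np.int64(326), np.int64(336)), (242, np.int64(326), np.int64(336)), (243, np.int64(326), np.int64(337)), (244, np.int64(326), np.int64(336)), (245, np.int64(326), np.int64(336)), (246, np.int64(327), np.int64(336)), (247, np.int64(327), np.int64(336)), (248, np.int64(327), np.int64(336)), (249, np.int64(327), np.int64(336))]
```

```bash
python3 - <<'E'
from h import *
a,_=load("w1");b,_=load("w2");s,_=load("scene0");t,_=load("side0")
E,g=tri(a,(352.8,315.5),b,(331.3,249.5));G,h=tri(a,(354.2,141),b,(330,49));print("bend top end",E,g,"ring end",G,h)
e1=onz(a,(352.8,315.5),.103);e2=onz(b,(331.3,249.5),.103);print(e1,e2)
m1=onz(a,(353,275),.103);m2=onz(b,(331,214),.103);print(m1,m2)
r1=onz(a,(354.2,152),.115);r2=onz(b,(330.5,62),.115);print("ring mid rows",r1,r2)
e=(e1+e2)/2
for r in(r1,r2):
    d=(e-r)[:2];print("yaw",np.arctan2(d[1],d[0]))
ya=np.arctan2(*(e-(r1+r2)/2)[[1,0]]);u=np.array([np.cos(ya),np.sin(ya)])
print("len",np.linalg.norm((e-G)[:2]),"origin from bend end (x=91)",e[:2]-.0905*u,"yaw",ya)
T=e[:2]-.0065*u
print("tip guess",T, "scene px",proj(s,[*T,.025]),"side px",proj(t,[*T,.025]))
E
```

```text
bend top end [0.51383392 0.1907967  0.10398044] 0.00031384487466353536 ring end [0.47067814 0.36708839 0.0992379 ] 8.726288680942153e-05
[0.51420267 0.19033396 0.103     ] [0.51382025 0.19037062 0.103     ]
[0.50257347 0.23678965 0.103     ] [0.50490984 0.22647936 0.103     ]
ring mid rows [0.47134074 0.35850534 0.115     ] [0.47329677 0.35529199 0.115     ]
yaw -1.32228085275004
yaw -1.3287883804725382
len 0.18197094818637974 origin from bend end (x=91) [0.49203415 0.27814322] yaw -1.3255005777161666
tip guess [0.51243298 0.19665771] scene px [[355.82625781 284.19888061]] side px [[273.39896329 218.06531797]]
```

The piton's underside is at 0.086, which agrees with 0.085, and its length of 182 mm agrees with 185. Its origin is at (0.492, 0.278), yaw -1.327. Next I work out the move.

```bash
cat > go.py <<'E'
import sys; from h import *
s=arm.read_state();x,y,z,w=map(float,sys.argv[1:5]);p=s["eef_pos"];yaw=s["tool_rot"][2]
d=np.array([x,y,z])-p;T=-((w-yaw+np.pi)%(2*np.pi)-np.pi)/.12
f=lambda a:np.round([d[0]*np.cos(a)+d[1]*np.sin(a),d[0]*np.sin(a)-d[1]*np.cos(a),-d[2]],5)/.03
print("pos",p.round(4),"yaw",round(yaw,4),"F",s["contact_force"].round(1),"open",round(s["opening"],3),"grip",round(s["grasp_force"],1),"t",s["time"])
print("turn units",T.round(2),"| units after turn",f(w).round(2),"| before turn",f(yaw).round(2),"wrist joint",s["joint_positions"][5].round(2))
E
python3 go.py 0.492 0.278 0.18 1.815
```

```text
pos [ 0.5564 -0.0629  0.3004] yaw 1.7921 F [-0.1  0.2 -0.6] open 1.002 grip 0.0 t 4.2667
turn units -0.19 | units after turn [11.54  0.66  4.01] | before turn [11.56  0.4   4.01] wrist joint -0.4
```

```bash
python3 -m jog '[[0,0,0,0,-0.19],[0,0.54,0.06,0,0],[0,1,0.06,0,0],[0,1,0.06,0,0],[0,1,0.06,0,0],[0,1,0.06,0,0],[0,1,0.06,0,0],[0,1,0.06,0.4,0],[0,1,0.06,0.6,0],[0,1,0.06,0.6,0],[0,1,0.06,0.6,0],[0,1,0.06,0.6,0],[0,1,0,0.6,0],[0,0,0,0.6,0],[0,0,0,0,0],[0,0,0,0,0]]'; python3 go.py 0.492 0.278 0.075 1.815
```

```text
time: 5.6
eef_pos: [0.4919, 0.2769, 0.1802]
tool_rot: [-3.14, 0.0, 1.815]
contact_force: [0.0, 0.3, 0.6]
opening: 0.999
grasp_force: 0.0
pos [0.4919 0.2769 0.1802] yaw 1.8154 F [0.  0.3 0.6] open 0.999 grip 0.0 t 5.6
turn units 0.0 | units after turn [0.04 0.01 3.51] | before turn [0.04 0.01 3.51] wrist joint 0.2
```

```bash
python3 -m jog '[[0,0.04,0,0.7,0],[0,0,0,0.8,0],[0,0,0,0.8,0],[0,0,0,0.7,0],[0,0,0,0.51,0],[0,0,0,0,0],[1,0,0,0,0],[1,0,0,0,0],[1,0,0,0,0],[1,0,0,0,0],[1,0,0,0,0],[1,0,0,0,0],[1,0,0,0,0],[1,0,0,0,0],[1,0,0,0,0],[1,0,0,0,0]]' 80; python3 go.py 0.492 0.278 0.075 1.815
```

```text
time: 6.93
eef_pos: [0.4924, 0.2779, 0.0756]
tool_rot: [3.141, -0.0, 1.814]
contact_force: [-1.1, -1.0, 6.5]
opening: 0.126
grasp_force: 78.6
pos [0.4924 0.2779 0.0756] yaw 1.8137 F [-1.1 -1.   6.5] open 0.126 grip 78.6 t 6.9333
turn units -0.01 | units after turn [ 0.01 -0.01  0.02] | before turn [ 0.01 -0.01  0.02] wrist joint 0.21
```

```bash
python3 -m jog '[[1,0,0,-0.3,0],[1,0,0,-0.7,0],[1,0,0,-0.9,0],[1,0,0,-0.9,0],[1,0,0,-0.7,0],[1,0,0,-0.3,0],[1,0,0,0,0.5],[1,0,0,0,0.47],[1,0,0,0,0]]'; python3 go.py 0.4473 0.0641 0.19 1.698
```

```text
time: 7.68
eef_pos: [0.4919, 0.2777, 0.1885]
tool_rot: [-3.141, 0.0, 1.695]
contact_force: [0.2, -0.9, -1.5]
opening: 0.122
grasp_force: 78.0
pos [0.4919 0.2777 0.1885] yaw 1.6946 F [ 0.2 -0.9 -1.5] open 0.122 grip 78.0 t 7.6833
turn units -0.03 | units after turn [-6.87 -2.38 -0.05] | before turn [-6.88 -2.35 -0.05] wrist joint 0.33
```

```bash
python3 -m jog '[[1,-0.27,-0.08,-0.05,-0.03],[1,-0.6,-0.2,0,0],[1,-0.6,-0.2,0,0],[1,-0.6,-0.2,0,0],[1,-0.6,-0.2,0,0],[1,-0.6,-0.2,0,0],[1,-0.6,-0.2,0,0],[1,-0.6,-0.2,0,0],[1,-0.6,-0.2,0,0],[1,-0.6,-0.2,0,0],[1,-0.6,-0.2,0,0],[1,-0.6,-0.3,0,0],[1,0,0,0,0],[1,0,0,0,0],[1,0,0,0,0]]'; python3 go.py 0.4473 0.0641 0.19 1.698
python3 - <<'E'
from h import *
a,ia=shot("scene","s2");b,ib=shot("side","d2")
tip=[.4581,-.0202,.14]
pa=proj(a,tip)[0];pb=proj(b,tip)[0];print(pa,pb)
o=[]
for im,p in((ia,pa),(ib,pb)):
    x,y=(p-[40,50]).astype(int);print("origin",x,y);o.append(cv2.resize(im[y:y+100,x:x+80],None,fx=5,fy=5,interpolation=cv2.INTER_NEAREST))
cv2.imwrite("pics/tip.png",np.hstack(o)[...,::-1])
E
```

```text
time: 8.93
eef_pos: [0.448, 0.0641, 0.1905]
tool_rot: [-3.142, -0.0, 1.702]
contact_force: [0.4, 1.1, -1.0]
opening: 0.126
grasp_force: 78.1
pos [0.448  0.0641 0.1905] yaw 1.7016 F [ 0.4  1.1 -1. ] open 0.126 grip 78.1 t 8.9333
turn units 0.03 | units after turn [ 0.   -0.02  0.02] | before turn [ 0.   -0.02  0.02] wrist joint -0.07
[329.44159539 194.84533913] [304.23438472 248.39972379]
origin 289 144
origin 264 198
```

View pics/tip.png

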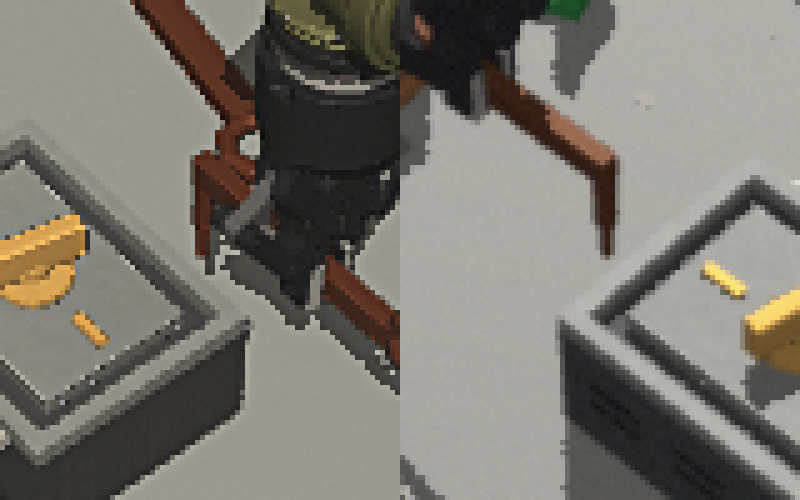

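The crop shows the piton held level. Its tip is at scene (329.4,195.5) and side (305.4,248.8), above the near-left corner of the locker, with the cam bar and ridges in view. I'll triangulate the tip, and measure the seam corner with the same cameras to compare.

```bash
python3 - <<'E'
from h import *
a,ia=load("s2");b,ib=load("d2")
print("tip",tri(a,(329.2,195.3),b,(305.2,248.6)))
# lid by scene/side cams for a calibration check
for c,im,n in((a,ia,"scene"),(b,ib,"side")):
    g=cv2.cvtColor(im,cv2.COLOR_RGB2GRAY);p=proj(c,[.518,-.0426,.0934]);q=proj(c,[.5313,-.1454,.0933])
    h=cv2.cvtColor(im,cv2.COLOR_RGB2HSV);m=cv2.inRange(h,(14,100,120),(28,255,255));k,l,s,ce=cv2.connectedComponentsWithStats(m)
    print(n,p,q,[(s[i,4],ce[i].round(1)) for i in range(1,k) if s[i,4]>8 and np.linalg.norm(ce[i]-p[0])<60])
E
```

```text
tip (array([ 0.45954091, -0.02077959,  0.13849164]), np.float64(0.0018182743301265966))
scene [[306.61752015 209.16393832]] [[284.16073725 187.51260728]] [(np.int32(22), array([284. , 187.5])), (np.int32(261), array([295.4, 195.9])), (np.int32(26), array([306.5, 209.1]))]
side [[328.0616024  253.09893555]] [[358.27071543 275.33664891]] [(np.int32(25), array([328.6, 253.6])), (np.int32(112), array([343.6, 257.5])), (np.int32(19), array([347.1, 268.5])), (np.int32(28), array([358.7, 275.9]))]
```

```bash
python3 -m jog '[[1,0,-0.03,0.1,0.03],[1,0,0,0.3,0],[1,0,0,0.3,0],[1,0,0,0.3,0],[1,0,0,0.25,0],[1,0,0,0.2,0],[1,0,0,0.15,0],[1,0,0,0.15,0],[1,0,0,0.1,0],[1,0,0,0.08,0],[1,0,0,0,0],[1,0,0,0,0],[1,0,0,0,0]]'; python3 go.py 0.4473 0.0641 0.1325 1.698
```

```text
time: 10.12
eef_pos: [0.4473, 0.0641, 0.1328]
tool_rot: [3.141, 0.0, 1.697]
contact_force: [1.0, 0.3, -1.7]
opening: 0.126
grasp_force: 78.1
pos [0.4473 0.0641 0.1328] yaw 1.6972 F [ 1.   0.3 -1.7] open 0.126 grip 78.1 t 10.1167
turn units -0.01 | units after turn [0.   0.   0.01] | before turn [0.   0.   0.01] wrist joint -0.07
```

The point is in and there is no contact force. Drawing along the near side.

```bash
python3 -m jog '[[1,-0.1,0,0,0],[1,-0.18,0,0,0],[1,-0.18,0,0,0],[1,-0.18,0,0,0],[1,-0.18,0,0,0],[1,-0.18,0,0,0],[1,-0.18,0,0,0],[1,-0.18,0,0,0],[1,-0.18,0,0,0],[1,-0.18,0,0,0],[1,-0.18,0,0,0],[1,-0.18,0,0,0],[1,-0.18,0,0,0],[1,-0.18,0,0,0],[1,-0.18,0,0,0],[1,-0.1,0,0,0],[1,0,0,0,0]]'; python3 go.py 0.4681 -0.0986 0.1325 1.698
```

```text
time: 11.53
eef_pos: [0.4575, -0.0175, 0.1326]
tool_rot: [-3.142, 0.0, 1.697]
contact_force: [-0.5, -0.3, -1.9]
opening: 0.127
grasp_force: 78.1
pos [ 0.4575 -0.0175  0.1326] yaw 1.6966 F [-0.5 -0.3 -1.9] open 0.127 grip 78.1 t 11.5333
turn units -0.01 | units after turn [-2.73  0.01  0.  ] | before turn [-2.73  0.01  0.  ] wrist joint -0.24
```

```bash
python3 -m jog '[[1,-0.1,0,0,0],[1,-0.18,0,0,0],[1,-0.18,0,0,0],[1,-0.18,0,0,0],[1,-0.18,0,0,0],[1,-0.18,0,0,0],[1,-0.18,0,0,0],[1,-0.18,0,0,0],[1,-0.18,0,0,0],[1,-0.18,0,0,0],[1,-0.18,0,0,0],[1,-0.18,0,0,0],[1,-0.18,0,0,0],[1,-0.18,0,0,0],[1,-0.18,0,0,0],[1,-0.1,0,0,0],[1,0,0,0,0],[1,0,0,0,0]]'; python3 go.py 0.4681 -0.0986 0.1325 1.698;python3 go.py 0.5812 -0.0842 0.1325 1.698
```

```text
time: 13.03
eef_pos: [0.4677, -0.0979, 0.1325]
tool_rot: [-3.141, -0.0, 1.697]
contact_force: [0.0, 1.2, -1.9]
opening: 0.127
grasp_force: 78.1
pos [ 0.4677 -0.0979  0.1325] yaw 1.6969 F [ 0.   1.2 -1.9] open 0.127 grip 78.1 t 13.0333
turn units -0.01 | units after turn [-0.02  0.01  0.  ] | before turn [-0.02  0.01  0.  ] wrist joint -0.41
pos [ 0.4677 -0.0979  0.1325] yaw 1.6969 F [ 0.   1.2 -1.9] open 0.127 grip 78.1 t 13.0333
turn units -0.01 | units after turn [-0.03  3.81  0.  ] | before turn [-0.02  3.81  0.  ] wrist joint -0.41
```

```bash
python3 -m jog '[[1,-0.02,0.1,0,0],[1,0,0.18,0,0],[1,0,0.18,0,0],[1,0,0.18,0,0],[1,0,0.18,0,0],[1,0,0.18,0,0],[1,0,0.18,0,0],[1,0,0.18,0,0],[1,0,0.18,0,0],[1,0,0.18,0,0],[1,0,0.1,0,0],[1,0,0,0,0]]'; python3 go.py 0.5812 -0.0842 0.1325 1.698
```

```text
time: 14.03
eef_pos: [0.5225, -0.0915, 0.1325]
tool_rot: [3.142, -0.0, 1.697]
contact_force: [0.4, 0.8, -2.1]
opening: 0.123
grasp_force: 78.2
pos [ 0.5225 -0.0915  0.1325] yaw 1.6974 F [ 0.4  0.8 -2.1] open 0.123 grip 78.2 t 14.0333
turn units -0.01 | units after turn [-0.01  1.97 -0.  ] | before turn [-0.01  1.97 -0.  ] wrist joint -0.37
```

Half way along the right side, with no contact. Continuing to the end, then I'll measure the tip before lifting.

```bash
python3 -m jog '[[1,-0.01,0.1,0,0],[1,0,0.18,0,0],[1,0,0.18,0,0],[1,0,0.18,0,0],[1,0,0.18,0,0],[1,0,0.18,0,0],[1,0,0.18,0,0],[1,0,0.18,0,0],[1,0,0.18,0,0],[1,0,0.18,0,0],[1,0,0.18,0,0],[1,0,0.08,0,0],[1,0,0,0,0],[1,0,0,0,0],[1,0,0,0,0]]'; python3 go.py 0.5812 -0.0842 0.1325 1.698
```

```text
time: 15.28
eef_pos: [0.5807, -0.0844, 0.1325]
tool_rot: [-3.141, -0.0, 1.697]
contact_force: [0.4, 0.2, -2.1]
opening: 0.126
grasp_force: 78.2
pos [ 0.5807 -0.0844  0.1325] yaw 1.6972 F [ 0.4  0.2 -2.1] open 0.126 grip 78.2 t 15.2833
turn units -0.01 | units after turn [0.   0.02 0.  ] | before turn [0.   0.02 0.  ] wrist joint -0.33
```

```bash
python3 -m jog '[[1,0,0,-0.1,0],[1,0,0,-0.2,0],[1,0,0,-0.3,0],[1,0,0,-0.4,0],[1,0,0,-0.5,0],[1,0,0,-0.4,0],[1,0,0,-0.2,-0.5],[1,0,0,0,-0.47],[1,0,0,0,0]]'; python3 go.py 0.4924 0.2779 0.195 1.8137
```

```text
time: 16.03
eef_pos: [0.5812, -0.0844, 0.1971]
tool_rot: [3.14, 0.001, 1.816]
contact_force: [-0.2, 0.5, -1.3]
opening: 0.127
grasp_force: 78.2
pos [ 0.5812 -0.0844  0.1971] yaw 1.8162 F [-0.2  0.5 -1.3] open 0.127 grip 78.2 t 16.0333
turn units 0.02 | units after turn [12.43  0.03  0.07] | before turn [12.43  0.06  0.07] wrist joint -0.45
```

```bash
python3 -m jog '[[1,0.3,0.02,0,0],[1,0.7,0.01,0,0],[1,0.9,0,0,0],[1,0.9,0,0,0],[1,0.9,0,0,0],[1,0.9,0,0,0],[1,0.9,0,0,0],[1,0.9,0,0,0],[1,0.9,0,0,0],[1,0.9,0,0,0],[1,0.9,0,0,0],[1,0.9,0,0,0],[1,0.9,0,0,0],[1,0.8,0,0,0],[1,0.5,0,0,0],[1,0.23,0,0,0],[1,0,0,0,0],[1,0,0,0,0],[1,0,0,0,0]]'; python3 go.py 0.4924 0.2779 0.0765 1.8137
```

```text
time: 17.62
eef_pos: [0.4923, 0.277, 0.1956]
tool_rot: [-3.141, 0.0, 1.812]
contact_force: [-0.3, 0.8, -1.2]
opening: 0.126
grasp_force: 78.1
pos [0.4923 0.277  0.1956] yaw 1.8124 F [-0.3  0.8 -1.2] open 0.126 grip 78.1 t 17.6167
turn units -0.01 | units after turn [0.03 0.01 3.97] | before turn [0.03 0.01 3.97] wrist joint 0.21
```

Lowering slowly to just over the original height.

```bash
python3 -m jog '[[1,0.03,0.01,0.3,0],[1,0,0,0.5,0],[1,0,0,0.6,0],[1,0,0,0.6,0],[1,0,0,0.6,0],[1,0,0,0.5,0],[1,0,0,0.3,0],[1,0,0,0.2,0],[1,0,0,0.15,0],[1,0,0,0.12,0],[1,0,0,0.1,0],[1,0,0,0,0],[1,0,0,0,0]]'; python3 go.py 0.4924 0.2779 0.0757 1.8137
```

```text
time: 18.7
eef_pos: [0.4924, 0.2788, 0.0768]
tool_rot: [3.141, -0.0, 1.814]
contact_force: [0.9, 1.0, -1.6]
opening: 0.122
grasp_force: 78.1
pos [0.4924 0.2788 0.0768] yaw 1.8135 F [ 0.9  1.  -1.6] open 0.122 grip 78.1 t 18.7
turn units -0.0 | units after turn [-0.03 -0.01  0.04] | before turn [-0.03 -0.01  0.04] wrist joint 0.21
```

```bash
python3 -m jog '[[1,0,0,0.04,0],[1,0,0,0,0],[1,0,0,0,0],[0.85,0,0,0,0],[0.7,0,0,0,0],[0.5,0,0,0,0],[0.2,0,0,0,0],[0,0,0,0,0],[0,0,0,0,0],[0,0,0,0,0],[0,0,0,0,0],[0,0,0,0,0],[0,0,0,-0.3,0],[0,0,0,-0.6,0],[0,0,0,-0.9,0],[0,0,0,-1,0],[0,0,0,-1,0],[0,0,0,-0.6,0],[0,0,0,0,0]]'; python3 go.py 0.525 -0.0943 0.2 3.0
python3 - <<'E'
from h import *
a,ia=shot("scene","s3");b,ib=shot("side","d3");shot("wrist","w5")
s=cv2.resize(ia[245:360,300:430],None,fx=3,fy=3);t=cv2.resize(ib[160:230,215:295],None,fx=5,fy=5)
o=np.zeros((350,790,3),np.uint8);o[:345,:390]=s;o[:350,390:]=t;cv2.imwrite("pics/crop3.png",o[...,::-1])
# cam bar top: bright brass, each view on z=.124
for n in("w3","w4"):
    c,im=load(n);h=cv2.cvtColor(im,cv2.COLOR_RGB2HSV);m=cv2.inRange(h,(14,100,90),(28,255,255))
    k,l,st,ce=cv2.connectedComponentsWithStats(m);i=1+np.argmax(st[1:,4]);x,y,w,hh=st[i,:4]
    cv2.imwrite(f"pics/bar{n}.png",cv2.resize(im[y-8:y+hh+8,x-8:x+w+8],None,fx=5,fy=5,interpolation=cv2.INTER_NEAREST)[...,::-1]);print(n,x-8,y-8)
A=[cv2.imread(f"pics/bar{n}.png") for n in("w3","w4")];H=max(q.shape[0] for q in A)
cv2.imwrite("pics/bars.png",np.hstack([cv2.copyMakeBorder(q,0,H-q.shape[0],0,0,0) for q in A]))
E
```

```text
time: 20.28
eef_pos: [0.4934, 0.2794, 0.2125]
tool_rot: [3.134, -0.002, 1.814]
contact_force: [0.8, 0.7, 0.1]
opening: 1.0
grasp_force: 0.0
pos [0.4934 0.2794 0.2125] yaw 1.8137 F [0.8 0.7 0.1] open 1.0 grip 0.0 t 20.2833
turn units -9.89 | units after turn [ -2.8  -12.18   0.42] | before turn [-12.34  -1.97   0.42] wrist joint 0.21
w3 248 279
w4 236 198
```

View pics/crop3.png

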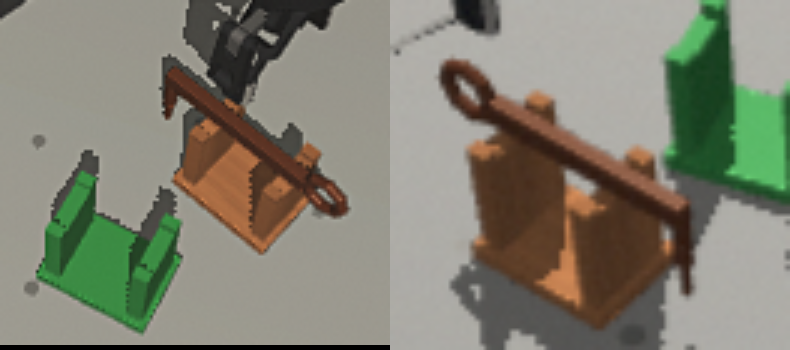

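View pics/bars.png

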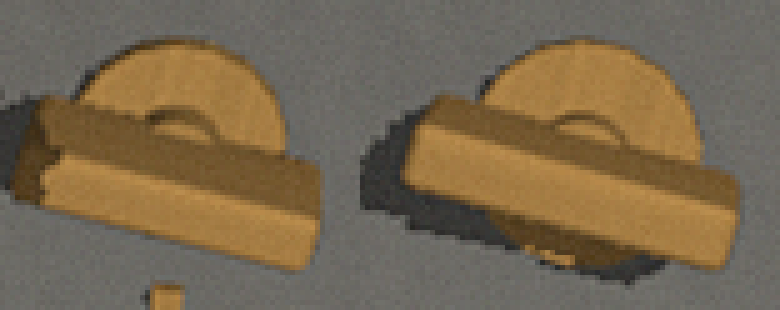

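The piton lies back in the cradle exactly as before: same pixels in both views, level, fingers clear. The bar crops show the top face of the bar, with corners at (417,122), (738,205), (718,270) and (402,187) in the right crop.

```bash
python3 - <<'E'
from h import *
for n,C in(("w4",[(247.4,222.4),(311.6,239),(307.6,252),(244.4,235.4)]),("w3",[(257,310),(312,322.6),(307.6,333),(257,319.6)])):
    c,_=load(n);P=np.array([onz(c,p,.124)[:2] for p in C]);print(n,P.mean(0).round(4),"len",np.linalg.norm(P[1]-P[0]),np.linalg.norm(P[2]-P[3]),"wid",np.linalg.norm(P[1]-P[2]),np.linalg.norm(P[0]-P[3]))
    for i,j in((0,1),(3,2)):
        d=P[j]-P[i];print("yaw",np.arctan2(d[1],d[0]),"camlock",.127-np.arctan2(d[1],d[0]))
E
```

```text
w4 [ 0.5253 -0.0939] len 0.06167876174652157 0.06152839493200667 wid 0.013670669893917731 0.013192773698543846
yaw -0.046064546121761 camlock 0.173064546121761
yaw -0.05379338173917203 camlock 0.18079338173917203
w3 [ 0.528  -0.0939] len 0.0573991346897907 0.053873514430056564 wid 0.01314197609541463 0.011081371953619435
yaw -0.03691637067990256 camlock 0.16391637067990256
yaw -0.07826815594822753 camlock 0.20526815594822753
```

```bash
python3 -m jog '[[0,-0.5,0,0,0],[0,-1,0,0,0],[0,-1,0,0,0],[0,-1,0,0,0],[0,-1,0,0,0],[0,-1,0,0,0],[0,-1,0,0,0],[0,-1,0,0,0],[0,-1,-0.3,0,0],[0,-1,-0.5,0,0],[0,-1,-0.5,0,0],[0,-1,-0.5,0,0],[0,-0.8,-0.2,0,0],[0,0,0,0,0]]' 
python3 -m jog '[[0,0,0,0,-1],[0,0,0,0,-1],[0,0,0,0,-1],[0,0,0,0,-1],[0,0,0,0,-1],[0,0,0,0,-1],[0,0,0,0,-1],[0,0,0,0,-1],[0,0,0,0,-1],[0,0,0,0,-1],[0,0,0,0,-0.63],[0,0,0,0,0]]'; python3 go.py 0.525 -0.0941 0.102 3.09
```

```text
time: 21.6
eef_pos: [0.5218, -0.0975, 0.2061]
tool_rot: [-3.14, -0.0, 1.81]
contact_force: [0.5, 0.2, -0.0]
opening: 0.999
grasp_force: 0.0
time: 22.6
eef_pos: [0.5223, -0.0934, 0.2062]
tool_rot: [3.141, -0.002, 3.093]
contact_force: [0.1, 0.2, 0.0]
opening: 1.0
grasp_force: 0.0
pos [ 0.5223 -0.0934  0.2062] yaw 3.093 F [0.1 0.2 0. ] open 1.0 grip 0.0 t 22.6
turn units 0.02 | units after turn [-0.09 -0.02  3.47] | before turn [-0.09 -0.02  3.47] wrist joint -1.77
```

```bash
python3 -m jog '[[0,-0.09,-0.02,0.5,0.02],[0,0,0,0.7,0],[0,0,0,0.7,0],[0,0,0,0.6,0],[0,0,0,0.4,0],[0,0,0,0.3,0],[0,0,0,0.2,0],[0,0,0,0.07,0],[0,0,0,0,0],[1,0,0,0,0],[1,0,0,0,0],[1,0,0,0,0],[1,0,0,0,0],[1,0,0,0,0],[1,0,0,0,0],[1,0,0,0,0],[1,0,0,0,0],[1,0,0,0,0]]' 40; python3 go.py 0.525 -0.0941 0.102 3.09
```

```text
time: 24.1
eef_pos: [0.5256, -0.0943, 0.1039]
tool_rot: [3.141, 0.001, 3.087]
contact_force: [-2.4, 3.8, 8.6]
opening: 0.154
grasp_force: 58.5
pos [ 0.5256 -0.0943  0.1039] yaw 3.0868 F [-2.4  3.8  8.6] open 0.154 grip 58.5 t 24.1
turn units -0.03 | units after turn [0.02 0.   0.06] | before turn [0.02 0.   0.06] wrist joint -1.76
```

```bash
python3 -m jog '[[1,0,0,0,0.4],[1,0,0,0,0.7],[1,0,0,0,0.7],[1,0,0,0,0.7],[1,0,0,0,0.7],[1,0,0,0,0.7],[1,0,0,0,0.7],[1,0,0,0,0.7],[1,0,0,0,0.7],[1,0,0,0,0.7],[1,0,0,0,0.7],[1,0,0,0,0.7],[1,0,0,0,0.7],[1,0,0,0,0.7],[1,0,0,0,0.7],[1,0,0,0,0.7],[1,0,0,0,0.5],[1,0,0,0,0.2],[1,0,0,0,0],[1,0,0,0,0]]'; python3 go.py 0.525 -0.0941 0.102 1.698; python3 -c "
from h import *
print(arm.read_state()['moment'])"
```

```text
time: 25.77
eef_pos: [0.5252, -0.0946, 0.1039]
tool_rot: [-3.141, 0.0, 1.695]
contact_force: [-6.2, 0.4, 10.0]
opening: 0.15
grasp_force: 58.9
pos [ 0.5252 -0.0946  0.1039] yaw 1.6949 F [-6.2  0.4 10. ] open 0.15 grip 58.9 t 25.7667
turn units -0.03 | units after turn [ 0.02 -0.    0.06] | before turn [ 0.02 -0.    0.06] wrist joint -0.37
[0.03652847 1.13690209 0.17759722]
```

The tool yaw of 1.695 is in line with the ridges. Releasing and retreating.

```bash
python3 -m jog '[[0.8,0,0,0,0],[0.5,0,0,0,0],[0,0,0,0,0],[0,0,0,0,0],[0,0,0,0,0],[0,0,0,0,0],[0,0,0,0,0],[0,0,0,-0.3,0],[0,0,0,-0.7,0],[0,0,0,-1,0],[0,0,0,-1,0],[0,0,0,-1,0],[0,0,0,-1,0],[0,0,0,-1,0],[0,0,0,-0.5,0],[0,0,0,0,0],[0,0,0,0,0],[0,0,0,0,0]]'
python3 - <<'E'
from h import *
_,w=shot("wrist","w6");_,a=shot("scene","s6")
o=np.vstack([cv2.resize(w,(400,300),interpolation=cv2.INTER_AREA)]);cv2.imwrite("pics/fin.png",np.hstack([o,cv2.resize(a[130:370,180:500],(400,300))])[...,::-1])
E
```

```text
time: 27.27
eef_pos: [0.525, -0.0945, 0.2973]
tool_rot: [-3.14, -0.001, 1.695]
contact_force: [0.1, 0.6, -0.1]
opening: 0.998
grasp_force: 0.0
```

View pics/fin.png

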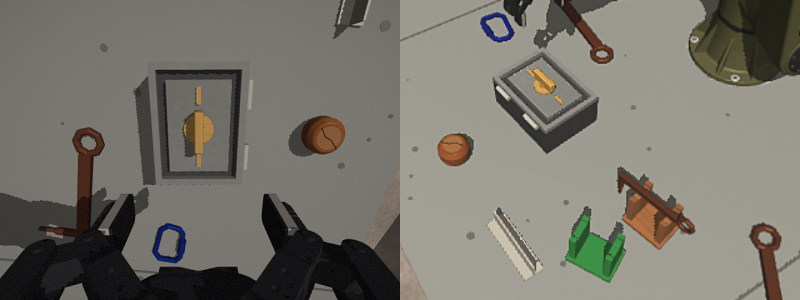

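The bar at (198,133) is in line with both ridges, the piton lies in its cradle at right (655,200), and the bystanders are untouched. Handing in.

```bash
python3 -c "
from plant import arm
print(arm.sign_off())"
```

```text
the job is handed in; nothing more can be done
None
```

I handed the job in at about 27 s of the 72 s allowed: the seam was run from near left to far right corner without lifting, the piton is back in its cradle, the cam lock is in line with the ridges and the picket, carabiner and headlamp shell look untouched in the last picture; the judge's result was not shown.

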